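Shut the reader's hatch and hold the narrow filter in its slot

TASK

Slide the hatch of the reader fully shut over the sample, then take the narrower of the two filter paddles out of its holder and pass its blade down through the slot in the hatch until the whole see-through window is inside the box. Finish while still holding the paddle there, upright and still, with its collar clear above the hatch and not resting on it: do not let go. Leave the wide paddle in its holder and the other things on the bench where they stand.

Things in the scene. Friction and masses are not known exactly. Their poses are not given: they have to be found in the camera images.
- filter_grip (a point): Black NARROW filter paddle, upright, about 60 g, hung by its collar in one of the holder's two pockets. This point is the centre of its handle: 28 mm wide (x), 14 mm thick (y: pinch along y), 50 mm tall (z up), standing on a collar 4 mm thick; the point is 29 mm above the collar's underside.
- filter_collar (a point): Middle of the underside of the narrow paddle's collar (46 mm along x, 24 mm along y), same axes. Below it the blade: 36 mm wide (x), 8 mm thick (y), 65 mm long, with a rounded foot and a see-through window 36 to 58 mm below this point.
- wide_filter_grip (a point): Black WIDE filter paddle in the other pocket, the same but wider along x: handle 50 mm, collar 64 mm, blade 50 mm; it does not fit the slot. Point (handle centre, 29 mm above the collar's underside) and axes as for the narrow one.
- holder: fixed grey block 154 mm (x) x 48 mm (y) x 75 mm tall, origin at the centre of its underside, with two pockets 60 x 14 mm, 70 mm deep, open at the top, centred 36 mm either side of its middle along x.
- reader: fixed white bench-top reader, 110 mm (x) x 195 mm (y), top 84 mm above the bench, origin at the centre of its underside. The half on its +y side is a hollow chamber (floor 12 mm up) in which a sample vial stands; the half on its -y side is solid. Low rails 8 mm high run along both long sides of the top.
- hatch (a joint): sliding hatch on the reader's top, in metres: 0 = shut over the chamber (hard stop), up to 0.085 = open, pushed along the reader's -y over the solid half. It slides with about 3 N of friction and stays where it is left.
- hatch_slot (a point): centre of the slot at the hatch's top face (about 90 mm above the bench). The hatch is a grey plate 103 mm (x) x 96 mm (y) x 6 mm; the slot goes right through it, 38 mm long along x and 10 mm wide along y. Axes are the reader's.
- hatch_bar (a point): centre of the upright grip bar on the hatch: 50 mm long (x), 12 mm thick (y), standing 24 mm up from the hatch's top face, this point half-way up (12 mm). It lies 40 mm from the slot's centre on the reader's -y side. Push it, or pinch it from above, to slide the hatch towards the reader's +y until it stops.
- flask_mid (a point): bystander: open conical glass flask, 91 mm wide, 146 mm tall; point on its axis, 73 mm above its base
- jar_mid (a point): bystander: wide-mouth salt jar with screw lid, 64 mm wide, 75 mm tall; point on its axis, 37 mm above its base
- dish_mid (a point): bystander: glass petri dish, 90 mm wide, 14 mm tall; point on its axis, 7 mm above its base
- bottle_mid (a point): bystander: small screw-cap bottle, 48 mm wide, 85 mm tall; point on its axis, 42 mm above its base
- box_mid (a point): bystander: round box of filter papers, 73 mm wide, 23 mm tall; point on its axis, 11 mm above its base
- beaker_mid (a point): bystander: empty low beaker, 68 mm wide, 75 mm tall; point on its axis, 37 mm above its base
Mind the look-alikes: they are no part of the job. Leave any yellow look-alike of the part that bears filter_grip alone.

How it is judged (in metres and radians):
On the way, in this order (a step that is already met when the one before it is completed fails the run):
1. the hatch is fully shut, the paddle not yet in its slot (value of joint hatch below 0.004 m), for 0.2 s.
2. the narrow blade is through the slot of the shut hatch, its whole window inside (value of joint hatch below 0.004 m and z of filter_collar in the frame of hatch_slot below 0.028 m and horizontal distance between filter_collar and hatch_slot below 0.008 m and angle between filter_collar's own z axis and vertical below 0.12 rad), for 0.2 s.
At the end, for the whole second after the job is handed in: Hatch within 4 mm of shut; narrow paddle held by the fingers (over 1 N), still, within 0.12 rad of upright, collar centre within 8 mm of the slot's centre seen from above and collar underside 2 to 28 mm above the hatch's top; wide paddle within 30 mm of its start (all of step 2 and z of filter_collar in the frame of hatch_slot above 0.002 m and contact force between the fingers and filter above 1 N and linear speed of filter below 0.02 m/s and distance of wide_filter_grip from where it was at the start of the episode below 0.03 m); the arm keeps its last pose, push and grip.
It fails at once if a bystander is moved more than 40 mm or knocked over (distance of any of flask_mid, jar_mid, dish_mid, bottle_mid, box_mid, beaker_mid from where it was at the start of the episode above 0.04 m or angle between any of flask_mid, jar_mid, dish_mid, bottle_mid, box_mid, beaker_mid's own z axis and vertical above 0.5 rad).
It fails at once if the wide paddle is taken from its holder (distance of wide_filter_grip from where it was at the start of the episode above 0.04 m).
It also fails if it takes over 51 s, if anything falls off the work surface, if the arm or the gripper's body presses on something with over 40 N, if the wrist force passes 120 N, or if a joint passes its speed limit or range.

ROBOT

A 6-joint arm with a two-finger parallel gripper is mounted at the origin on the work surface; the furniture and walls round the work are solid. World frame = base frame: x ahead of the robot, y to its left, z up, the work surface at z = 0. Lengths are in m, angles in degrees, forces in N, time in s.
With the tool pointing down it reaches from about 0.4 to 0.825 m from the base axis. Payload 7 kg.
Tool frame: the origin (TCP) lies between the finger pads; the fingertips stand 11 mm ahead of it and the grasp point (between the pads) lies 8 mm behind it (r.tcp_to_tips is the distance from the TCP to the fingertips, in m); x points along the fingers, y is the direction in which the jaws open and shut, and the axes are right-handed (so a half turn about x gives the same grasp; the last joint's range is limited). The gripper opens to 88 mm and grips with 3 to 60 N. Pads are 19 mm wide; open, the fingers measure 130 mm over their backs; the gripper's body (78 mm by 193 mm) begins 47 mm behind the grasp point.
Start: joints at [85.892, 20.546, 0.682, 0, -70.136, -16.507], TCP at [0.238, 0.632, 0.238] pointing down, gripper open.
Joint ranges: [-176.03, 176.03], [-82.01, 121.73], [-58.28, 71.71], [-173.87, 95.51], [-174.79, -0.11], [-173.66, 173.66]. Speed limits (degrees/s): [136.94, 136.94, 172.46, 180, 180, 180].

INTERFACE

Orientations are given as [roll, pitch, yaw] about the fixed x, y, z axes, in that order (R = Rz(yaw) Ry(pitch) Rx(roll)).
In Python, from plant import r gives the robot as it stands.
- The arm moves only by the tool arm_command, never from a script. Its argument "plan" is a list of rows, each an object of numbers: "dx", "dy", "dz": the shift along the tool's x, y, z each as a share of 0.02 m, from -1 to 1; "wx", "wy", "wz": the turn, a rotation vector about the tool's x, y, z each as a share of 0.08 rad, from -1 to 1. In form: [{"dx": .., "dy": .., "dz": .., "wx": .., "wy": .., "wz": ..}, ...]. A call has 1 to 20 rows; each row shifts and turns the pose as measured when the row begins, along the tool's axes as they then stand; what a row does not reach is not made up. A row lasts 1/12 s, in which the tool goes at most 41.7 mm and 7.16 degrees, less where a joint would pass 70% of its speed; a pose out of reach is approached as far as the arm can. A call with a number of a shift or a turn outside -1 to 1 is refused whole. A call with a gripper value outside its range is refused whole. "fingers" is the closure, from -1 (fully open) to 1 (shut), so that 0 is half open, set as the call begins (left out, the last holds). The fingers move at their own pace and stop on an object; "force" is the grip in N (left out, the last holds). Time passes only in rows, so rows that do not move let the fingers close. It gives the time, the measured TCP pose, the force and the opening at its end, in the units of the state.
- r.get_state(): the state, without advancing time (a new reading comes with each control period).
- r.capture(name): name is "scene" or "top" or "wrist"; returns (picture, depth): 480x640x3 uint8, red, green, blue; 480x640 float32, m along the optical axis (not along the pixel's ray), 0 where there is no reading.
- r.camera_model(name): a dict with "vertical_fov" (degrees; the focal length in pixels is half the picture's height over the tangent of half this angle, whatever the lens; pixels are square), "cx", "cy" (the principal point, pixels), "dist" ([k1, k2, p1, p2, k3] as OpenCV has them; the pictures are not rectified), "R" (3x3) and "t" (3): a world point X has camera coordinates R X + t. Camera axes: x right, y down, z forward; pixel columns grow to the right and rows downward; lengths in m; the calibration is good to about 2 mm. A picture is of the moment at which its call begins: read the wrist's pose just before it. camera_model takes no time and is no camera call; for the wrist camera it gives the pose at the moment of the call.
- r.close_job(): hands the job in, once; it reports no verdict.
Trained networks look in the newest picture that a camera, given by its name, has taken for a name from the list of things; names that differ only in an ending like _2 or _b are one class to them, and where a whole thing is asked for, a point or a joint stands for the part that bears it (a point fixed in the world has none). Each returns a list of dicts, best first, with "score" (0 to 1); they miss things now and then, are a little off and sometimes report something else, mostly with a low value. They report only what shows in the picture. A call takes as long as a camera call. They do not tell look-alikes from the thing itself.
- r.cut_out(camera, query): "mask" (480x640 bool, what is visible of it) and "bbox" ([left, top, width, height] in pixels, round what is visible of it).
- r.spot_point(camera, query): "centre" ([column, row] in pixels: a listed point, or the origin of a listed thing).
The state is a dict: "time_s": time; "joints": joint angles; "qd": joint speeds; "joint_torque": joint torques, N m; "tcp_pos": TCP position; "eef_rot": TCP orientation; "contact_force": force on the tool from outside, world axes, zero at the start; "moment": the same for the moment, N m; "gripper_width": finger opening in m.
Only numpy, scipy, OpenCV 4.12 (cv2) and the standard library are available. Lean on these libraries where they do the work, as an engineer would, in place of code of your own. Each camera call takes 0.05 s, during which the arm holds its last target.

## Working session

There is one attempt and no reset: what is moved stays moved. The work goes in short steps, Python scripts to look and compute and a tool call to move; the robot and the scene stay as the last step left them, time stands still between calls to the robot, and variables do not carry over. Pictures are saved under pics/ and viewed, and the job is handed in when it is done.

Besides the shell and the picture viewer there is one more tool, called after "Call:" by a JSON object that holds its "method" and its "body". arm_command: Moves the arm, as the interface text tells. Shift numbers are shares of 0.02 m and turn numbers shares of 0.08 rad, none past 1 either way. Its arguments: {"type":"object","properties":{"plan":{"type":"array","items":{"type":"object","properties":{"dx":{"type":"number"},"dy":{"type":"number"},"dz":{"type":"number"},"wx":{"type":"number"},"wy":{"type":"number"},"wz":{"type":"number"}}}},"fingers":{"type":"number"},"force":{"type":"number"}},"required":["plan"]}

```bash
mkdir -p pics; ls; python3 - <<'E'
from plant import r
import cv2
print(r.get_state())
for n in ("scene","top","wrist"):
    m=r.camera_model(n); print(n,m)
    p,d=r.capture(n); cv2.imwrite(f"pics/{n}0.png",p[:,:,::-1])
print(r.get_state()["time_s"])
E
```

```text
pics
{'time_s': 0.0, 'joints': array([ 8.58939379e+01,  2.05918104e+01,  6.32809675e-01, -1.96098663e-02,
       -7.01340117e+01, -1.65073829e+01]), 'qd': array([-0.07455557, -0.04848374, -0.00830039,  0.00953321,  0.08630026,
        0.00493513]), 'joint_torque': array([ 1.95192308e-05, -5.82722104e+01,  2.93058532e+01,  6.99723333e+00,
        7.06657040e-03, -1.64618368e-04]), 'tcp_pos': array([0.2374972 , 0.63133905, 0.2366127 ]), 'eef_rot': array([  95.29856286,   89.90517779, -105.32156096]), 'contact_force': array([-0.6943302 , -0.40616603,  0.26820405]), 'moment': array([-0.00166838, -0.04250383,  0.02457003]), 'gripper_width': 0.08755321449028698}
scene {'vertical_fov': 56.29997927462302, 'cx': 319.6178234014791, 'cy': 241.77573618968665, 'dist': array([0.00316533, 0.        , 0.        , 0.        , 0.        ]), 'R': array([[ 0.8160495 , -0.57795718, -0.00535859],
       [-0.24153324, -0.33258187, -0.91161999],
       [ 0.52509515,  0.74522131, -0.41099913]]), 't': array([-0.45699115,  0.24592139,  0.59304072])}
top {'vertical_fov': 49.49439982482856, 'cx': 312.03316353979335, 'cy': 239.19050109701448, 'dist': array([-0.12148339,  0.        ,  0.        ,  0.        ,  0.        ]), 'R': array([[ 0.02058808, -0.99966146,  0.01590871],
       [-0.9850095 , -0.02300698, -0.17095896],
       [ 0.17126709, -0.01215051, -0.98514971]]), 't': array([0.02283594, 0.58610383, 1.09484797])}
wrist {'vertical_fov': 67.77358344207752, 'cx': 324.5530929500219, 'cy': 239.20495329971988, 'dist': array([-0.02443444,  0.        ,  0.        ,  0.        ,  0.        ]), 'R': array([[-0.35227934, -0.93589422,  0.00113199],
       [-0.90530957,  0.34107319,  0.25314753],
       [-0.2373054 ,  0.08815384, -0.96742702]]), 't': array([ 0.67348884, -0.03234728,  0.38929646])}
0.15
```

View pics/scene0.png

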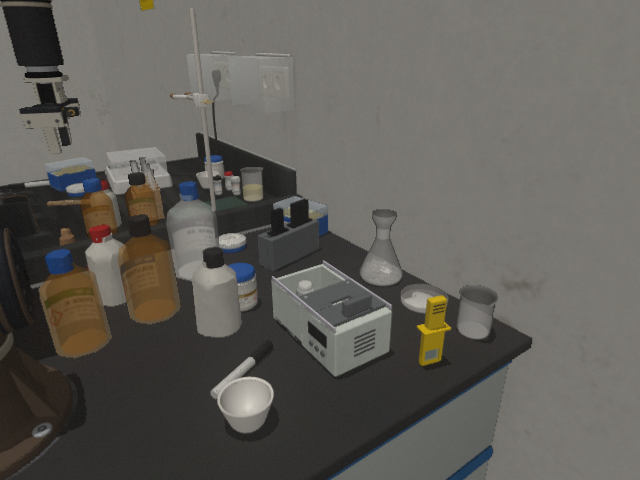

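View pics/top0.png

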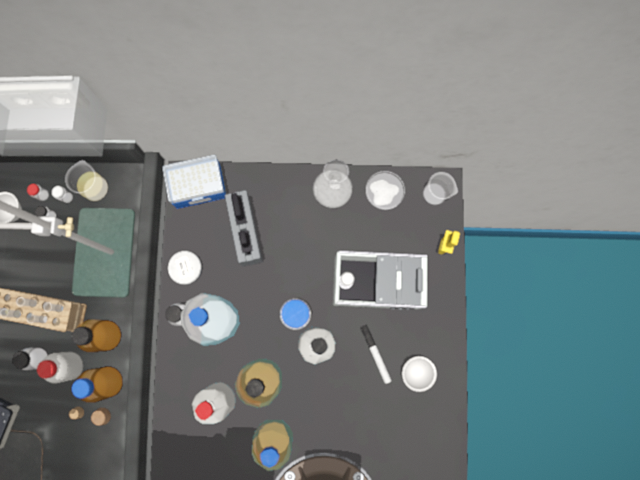

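View pics/wrist0.png

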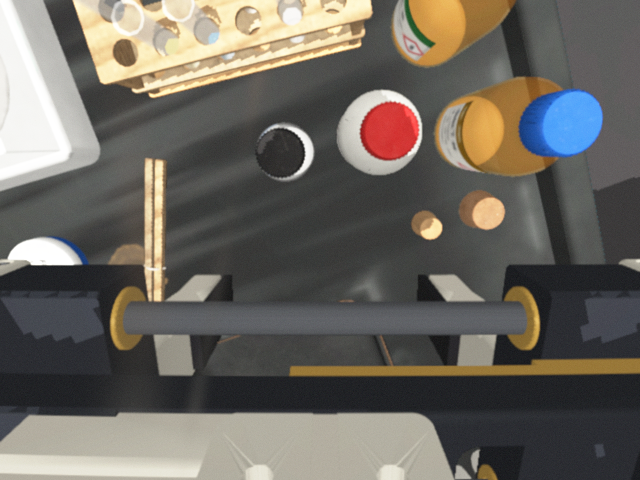

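```bash
cat > h.py <<'E'
from plant import r
import numpy as np, cv2
def K(m):
    f=240/np.tan(np.radians(m["vertical_fov"]/2)); return np.array([[f,0,m["cx"]],[0,f,m["cy"]],[0,0,1]])
def ray(m,uv):
    n=cv2.undistortPoints(np.array(uv,float).reshape(-1,1,2),K(m),np.array(m["dist"])).reshape(-1,2)
    d=np.c_[n,np.ones(len(n))]@m["R"]; o=-m["R"].T@m["t"]; return o,d   # d has unit cam depth
def at_depth(m,uv,z):
    o,d=ray(m,uv); return o+d*np.asarray(z).reshape(-1,1)
def at_z(m,uv,h):
    o,d=ray(m,uv); return o+d*((h-o[2])/d[:,2])[:,None]
def proj(m,X):
    X=np.asarray(X,float).reshape(-1,3)
    return cv2.projectPoints(X,cv2.Rodrigues(m["R"])[0],m["t"],K(m),np.array(m["dist"]))[0].reshape(-1,2)
E
python3 - <<'E'
from h import *
np.set_printoptions(precision=4,suppress=True)
hts={"filter_grip":.085+.02,"wide_filter_grip":.105,"holder":0,"reader":0,"hatch_slot":.09,"hatch_bar":.102,"filter_collar":.075}
for cam in ("top","scene"):
    m=r.camera_model(cam); p,d=r.capture(cam); np.savez(f"pics/{cam}.npz",p=p,d=d)
    for q,h in hts.items():
        for s in r.spot_point(cam,q)[:3]:
            c=s["centre"]; print(cam,q,round(s["score"],2),np.round(c,1),at_z(m,[c],h)[0])
print(r.get_state()["time_s"])
p=np.load("pics/top.npz")["p"]
a=cv2.resize(p[180:270,210:280],None,fx=6,fy=6,interpolation=2); b=cv2.resize(p[240:320,325:435],None,fx=6,fy=6,interpolation=2)
cv2.imwrite("pics/ca.png",a[:,:,::-1]);cv2.imwrite("pics/cb.png",b[:,:,::-1])
p=np.load("pics/scene.npz")["p"]
b=cv2.resize(p[190:370,250:400],None,fx=3.3,fy=3.3,interpolation=2);cv2.imwrite("pics/cc.png",b[:,:,::-1])
E
```

```text
top filter_grip 0.76 [451.1 236.1] [ 0.5895 -0.2587  0.105 ]
top filter_grip 0.73 [245.1 236.8] [0.5778 0.1766 0.105 ]
top wide_filter_grip 0.64 [239.4 205.4] [0.645  0.1917 0.105 ]
top wide_filter_grip 0.39 [399.8 278.6] [ 0.497  -0.1478  0.105 ]
top holder 0.89 [247.5 231.4] [0.6089 0.1841 0.    ]
top holder 0.7 [384.9 188.7] [ 0.7186 -0.1337  0.    ]
top reader 0.64 [376.7 278.1] [ 0.5077 -0.1141  0.    ]
top hatch_slot 0.61 [399.4 281.7] [ 0.492  -0.1497  0.09  ]
top hatch_bar 0.71 [417.8 280.8] [ 0.4934 -0.1864  0.102 ]
top hatch_bar 0.66 [298.2 315.1] [0.4178 0.0615 0.102 ]
top filter_collar 0.89 [446.9 243.5] [ 0.5785 -0.2575  0.075 ]
top filter_collar 0.79 [242.9 241.7] [0.5722 0.1845 0.075 ]
top filter_collar 0.48 [377.4 279.5] [ 0.4972 -0.1052  0.075 ]
scene filter_grip 0.81 [434.7 312.3] [ 0.5727 -0.2709  0.105 ]
scene filter_grip 0.61 [274.7 219.2] [0.5713 0.1863 0.105 ]
scene wide_filter_grip 0.85 [298.2 211.6] [0.6392 0.1961 0.105 ]
scene holder 0.71 [294.  258.2] [0.6132 0.1787 0.    ]
scene reader 0.87 [329.5 338.2] [ 0.4975 -0.1174  0.    ]
scene reader 0.3 [424.7 299.9] [ 0.7221 -0.1269  0.    ]
scene hatch_slot 0.92 [340.7 295.4] [ 0.5068 -0.1347  0.09  ]
scene hatch_slot 0.59 [297.5 210.3] [0.6643 0.2388 0.09  ]
scene hatch_bar 0.95 [354.6 304.9] [ 0.4945 -0.1843  0.102 ]
scene hatch_bar 0.44 [299.6 210.8] [0.649  0.2055 0.102 ]
scene hatch_bar 0.18 [237.6 288.4] [ 0.3735 -0.0365  0.102 ]
scene filter_collar 0.61 [278.8 231.1] [0.5795 0.1849 0.075 ]
scene filter_collar 0.6 [432.5 327.9] [ 0.5757 -0.2679  0.075 ]
0.95
```

View pics/ca.png

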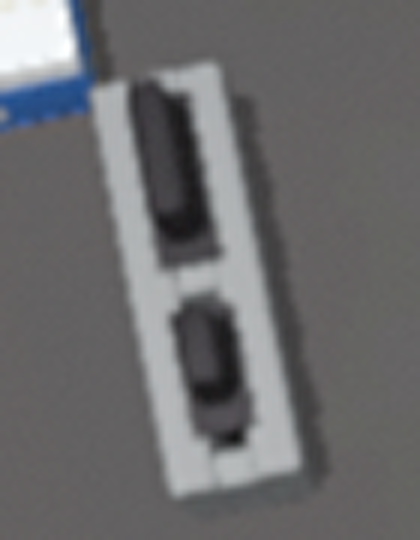

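View pics/cb.png

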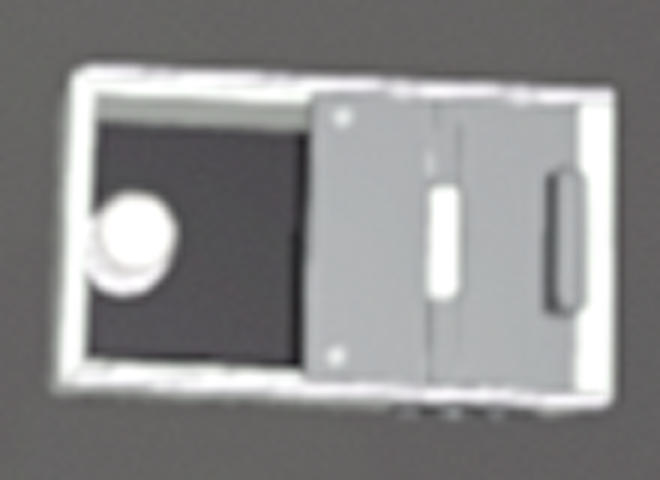

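View pics/cc.png

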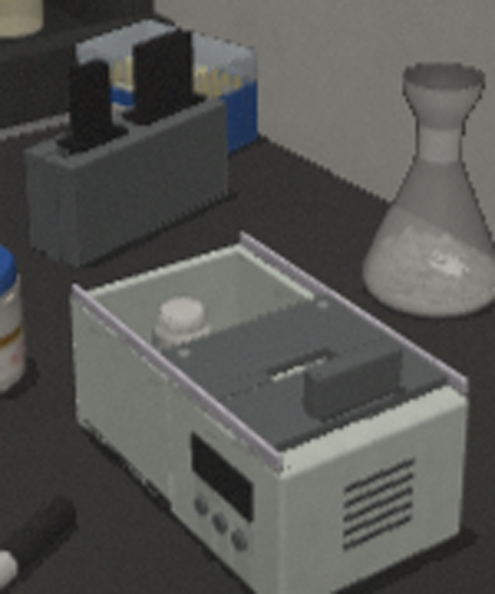

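```bash
python3 - <<'E'
from h import *
np.set_printoptions(precision=4,suppress=True,linewidth=160)
m=r.camera_model("top"); f=np.load("pics/top.npz"); d=f["d"]
u,v=np.meshgrid(np.arange(640),np.arange(480)); P=at_depth(m,np.c_[u.ravel(),v.ravel()],d.ravel()).reshape(480,640,3)
P[d==0]=np.nan
print("height cm map, rows x from .8 to .2, cols y from .65 to -.35 (5cm)")
for x in np.arange(.8,.2,-.05):
    print("%.2f"%x,[int(100*np.nanmax(np.where((abs(P[...,0]-x)<.025)&(abs(P[...,1]-y)<.025),P[...,2],0))) for y in np.arange(.65,-.36,-.05)])
# rough corners
hc=np.array([[100,85],[215,65],[300,465],[175,495]])/6-.5/6*0+[210,180]
H=at_z(m,hc,.075)[:,:2]; print(H,np.linalg.norm(np.roll(H,-1,0)-H,axis=1),H.mean(0))
rc=np.array([[75,68],[615,88],[610,408],[55,392]])/6+[325,240]
R_=at_z(m,rc,.09)[:,:2];print(R_,np.linalg.norm(np.roll(R_,-1,0)-R_,axis=1),R_.mean(0))
# check depth on tops
print("holder top z",P[258//1,246],P[257,245], "hatch",P[260,380],P[300,390],"bar",P[278,418])
print("yaw holder",np.degrees(np.arctan2(*(H[1]-H[2])[::-1])),np.degrees(np.arctan2(*(H[0]-H[3])[::-1])),"reader y-axis",np.degrees(np.arctan2(*(R_[0]-R_[1])[::-1]))-90,np.degrees(np.arctan2(*(R_[3]-R_[2])[::-1]))-90)
mw=r.camera_model("wrist"); s=r.get_state(); 
from scipy.spatial.transform import Rotation as Ro
Rt=Ro.from_euler("xyz",s["eef_rot"],degrees=True).as_matrix(); print("tool axes",Rt)
c=-mw["R"].T@mw["t"]; print("cam in tool",Rt.T@(c-s["tcp_pos"]),"cam axes in tool\n",Rt.T@mw["R"].T)
E
```

```text
height cm map, rows x from .8 to .2, cols y from .65 to -.35 (5cm)
0.80 [0, 0, 48, 57, 63, 63, 62, 62, 62, 62, 62, 62, 62, 63, 63, 63, 64, 65, 65, 66, 67]
0.75 [8, 8, 43, 43, 43, 42, 8, 8, 8, 0, 0, 0, 2, 14, 14, 1, 1, 0, 7, 7, 0]
0.70 [9, 36, 42, 42, 42, 42, 8, 8, 8, 7, 0, 0, 3, 14, 14, 1, 1, 7, 7, 8, 0]
0.65 [9, 9, 12, 12, 4, 6, 8, 7, 7, 13, 8, 0, 0, 3, 3, 1, 1, 0, 0, 0, 0]
0.60 [9, 8, 4, 4, 4, 6, 0, 0, 0, 13, 13, 0, 0, 0, 0, 0, 0, 0, 12, 0, 0]
0.55 [3, 33, 33, 49, 34, 7, 2, 2, 0, 13, 13, 0, 0, 8, 9, 9, 9, 9, 12, 0, 0]
0.50 [3, 3, 4, 4, 4, 7, 2, 2, 0, 0, 0, 0, 0, 8, 7, 9, 9, 11, 0, 0, 0]
0.45 [16, 16, 16, 4, 4, 6, 8, 15, 20, 15, 0, 7, 8, 9, 9, 9, 9, 11, 0, 0, 0]
0.40 [16, 16, 16, 17, 17, 7, 8, 15, 20, 16, 0, 8, 12, 12, 0, 1, 0, 0, 0, 0, 0]
0.35 [10, 10, 11, 17, 17, 7, 0, 14, 15, 15, 0, 0, 15, 15, 0, 2, 0, 4, 3, 0, 0]
0.30 [11, 15, 15, 18, 18, 7, 0, 0, 0, 14, 19, 19, 11, 11, 0, 1, 4, 4, 4, 0, 0]
0.25 [3, 12, 33, 18, 18, 7, 0, 0, 15, 15, 19, 19, 0, 0, 0, 0, 4, 4, 4, 0, 0]
0.20 [3, 3, 33, 6, 6, 7, 0, 0, 15, 14, 13, 13, 0, 0, 0, 0, 0, 0, 0, 0, 0]
[[0.6767 0.2248]
 [0.6852 0.1831]
 [0.5389 0.1464]
 [0.527  0.1905]] [0.0425 0.1509 0.0457 0.1536] [0.6069 0.1862]
[[ 0.5537 -0.0182]
 [ 0.5508 -0.2106]
 [ 0.4377 -0.2073]
 [ 0.4399 -0.0128]] [0.1924 0.1132 0.1946 0.114 ] [ 0.4955 -0.1122]
holder top z [0.5374 0.1766 0.0724] [0.539  0.1784 0.0766] hatch [ 0.5368 -0.1081  0.0933] [ 0.4533 -0.1301  0.0875] bar [ 0.498  -0.1839  0.1152]
yaw holder 14.073932364229218 12.877368649123937 reader y-axis -0.868473645667521 -0.6575025465787689
tool axes [[-0.     -0.3521 -0.936 ]
 [ 0.     -0.936   0.3521]
 [-1.     -0.      0.    ]]
cam in tool [-0.1473  0.0009 -0.0674] cam axes in tool
 [[ 0.0004 -0.2533  0.9674]
 [ 1.      0.     -0.0004]
 [ 0.0001  0.9674  0.2533]]
```

Call:
{"method": "arm_command", "body": {"plan": [{"dx":-0.9,"wx":-0.87},{"dx":-0.9,"wx":-0.87},{"dx":-0.9,"wx":-0.87},{"dx":-0.9,"wx":-0.87},{"dx":-0.9,"wx":-0.87}], "fingers": -0.2, "force": 20}}

```text
schema error: expected keys dx, dy, dz, wx, wy, wz
```

Call:
{"method": "arm_command", "body": {"plan": [{"dx":-0.9,"dy":0,"dz":0,"wx":-0.87,"wy":0,"wz":0},{"dx":-0.9,"dy":0,"dz":0,"wx":-0.87,"wy":0,"wz":0},{"dx":-0.9,"dy":0,"dz":0,"wx":-0.87,"wy":0,"wz":0},{"dx":-0.9,"dy":0,"dz":0,"wx":-0.87,"wy":0,"wz":0},{"dx":-0.9,"dy":0,"dz":0,"wx":-0.87,"wy":0,"wz":0}], "fingers": -0.2, "force": 20}}

```text
time_s: 1.37
tcp_pos: [0.237, 0.6295, 0.325]
eef_rot: [76.4, 89.4, -103.6]
contact_force: [0.4, 0.0, 0.5]
gripper_width: 0.0597
```

Call:
{"method": "arm_command", "body": {"plan": [{"dx":0,"dy":0.95,"dz":-0.55,"wx":0,"wy":0,"wz":0},{"dx":0,"dy":0.95,"dz":-0.55,"wx":0,"wy":0,"wz":0},{"dx":0,"dy":0.95,"dz":-0.55,"wx":0,"wy":0,"wz":0},{"dx":0,"dy":0.95,"dz":-0.55,"wx":0,"wy":0,"wz":0},{"dx":0,"dy":0.95,"dz":-0.55,"wx":0,"wy":0,"wz":0},{"dx":0,"dy":0.95,"dz":-0.55,"wx":0,"wy":0,"wz":0},{"dx":0,"dy":0.95,"dz":-0.55,"wx":0,"wy":0,"wz":0},{"dx":0,"dy":0.95,"dz":-0.55,"wx":0,"wy":0,"wz":0},{"dx":0,"dy":0.95,"dz":-0.55,"wx":0,"wy":0,"wz":0},{"dx":0,"dy":0.95,"dz":-0.55,"wx":0,"wy":0,"wz":0},{"dx":0,"dy":0.95,"dz":-0.55,"wx":0,"wy":0,"wz":0},{"dx":0,"dy":0.95,"dz":-0.55,"wx":0,"wy":0,"wz":0},{"dx":0,"dy":0.95,"dz":-0.55,"wx":0,"wy":0,"wz":0},{"dx":0,"dy":0.95,"dz":-0.55,"wx":0,"wy":0,"wz":0},{"dx":0,"dy":0.95,"dz":-0.55,"wx":0,"wy":0,"wz":0},{"dx":0,"dy":0.95,"dz":-0.55,"wx":0,"wy":0,"wz":0},{"dx":0,"dy":0.95,"dz":-0.55,"wx":0,"wy":0,"wz":0},{"dx":0,"dy":0.95,"dz":-0.55,"wx":0,"wy":0,"wz":0},{"dx":0,"dy":0.95,"dz":-0.55,"wx":0,"wy":0,"wz":0},{"dx":0,"dy":0.95,"dz":-0.55,"wx":0,"wy":0,"wz":0}]}}

```text
time_s: 3.03
tcp_pos: [0.4647, 0.2173, 0.326]
eef_rot: [65.7, 89.6, -114.5]
contact_force: [0.8, -0.0, -0.3]
gripper_width: 0.0524
```

Call:
{"method": "arm_command", "body": {"plan": [{"dx":0,"dy":0.95,"dz":-0.08,"wx":0,"wy":0,"wz":0},{"dx":0,"dy":0.95,"dz":-0.08,"wx":0,"wy":0,"wz":0},{"dx":0,"dy":0.95,"dz":-0.08,"wx":0,"wy":0,"wz":0},{"dx":0,"dy":0.95,"dz":-0.08,"wx":0,"wy":0,"wz":0},{"dx":0,"dy":0.95,"dz":-0.08,"wx":0,"wy":0,"wz":0},{"dx":0,"dy":0.95,"dz":-0.08,"wx":0,"wy":0,"wz":0},{"dx":0,"dy":0.95,"dz":-0.08,"wx":0,"wy":0,"wz":0},{"dx":0.4,"dy":0.95,"dz":-0.08,"wx":0,"wy":0,"wz":0},{"dx":0.4,"dy":0.95,"dz":-0.08,"wx":0,"wy":0,"wz":0},{"dx":0.4,"dy":0.95,"dz":-0.08,"wx":0,"wy":0,"wz":0},{"dx":0.4,"dy":0.95,"dz":-0.08,"wx":0,"wy":0,"wz":0},{"dx":0.4,"dy":0.95,"dz":-0.08,"wx":0,"wy":0,"wz":0},{"dx":0.4,"dy":0.95,"dz":-0.08,"wx":0,"wy":0,"wz":0},{"dx":0.4,"dy":0.95,"dz":-0.08,"wx":0,"wy":0,"wz":0},{"dx":0.4,"dy":0.95,"dz":-0.08,"wx":0,"wy":0,"wz":0},{"dx":0.4,"dy":0.95,"dz":-0.08,"wx":0,"wy":0,"wz":0},{"dx":0.4,"dy":0.95,"dz":-0.08,"wx":0,"wy":0,"wz":0},{"dx":0.4,"dy":0.9,"dz":-0.08,"wx":0,"wy":0,"wz":0},{"dx":0.4,"dy":0.6,"dz":-0.08,"wx":0,"wy":0,"wz":0},{"dx":0,"dy":0,"dz":0,"wx":0,"wy":0,"wz":0}]}}

```text
time_s: 4.7
tcp_pos: [0.4749, -0.1731, 0.2229]
eef_rot: [52.7, 89.5, -128.9]
contact_force: [-0.4, 0.1, 1.0]
gripper_width: 0.0524
```

```bash
cat >> h.py <<'E'
from scipy.spatial.transform import Rotation as Ro
def tool():
    s=r.get_state(); return Ro.from_euler("xyz",s["eef_rot"],degrees=True).as_matrix(), s["tcp_pos"], s
E
python3 - <<'E'
from h import *
np.set_printoptions(precision=4,suppress=True)
Rt,p,s=tool(); print(p,"\n",Rt,s["contact_force"])
m=r.camera_model("wrist"); im,d=r.capture("wrist"); cv2.imwrite("pics/w1.png",im[:,:,::-1]); np.savez("pics/w1.npz",p=im,d=d,**{k:np.array(v) for k,v in m.items()})
for q,h in (("hatch_slot",.09),("hatch_bar",.102)):
    for x in r.spot_point("wrist",q)[:2]: print(q,x["score"],x["centre"],at_z(m,[x["centre"]],h))
E
```

```text
[ 0.4749 -0.1731  0.2229] 
 [[-0.0052 -0.0277 -0.9996]
 [-0.0065 -0.9996  0.0277]
 [-1.      0.0066  0.0051]] [-0.3982  0.0611  0.9601]
hatch_slot 0.71 [290.0, 204.9] [[ 0.4969 -0.1479  0.09  ]]
hatch_bar 0.63 [341.6, 210.3] [[ 0.4936 -0.188   0.102 ]]
```

View pics/w1.png

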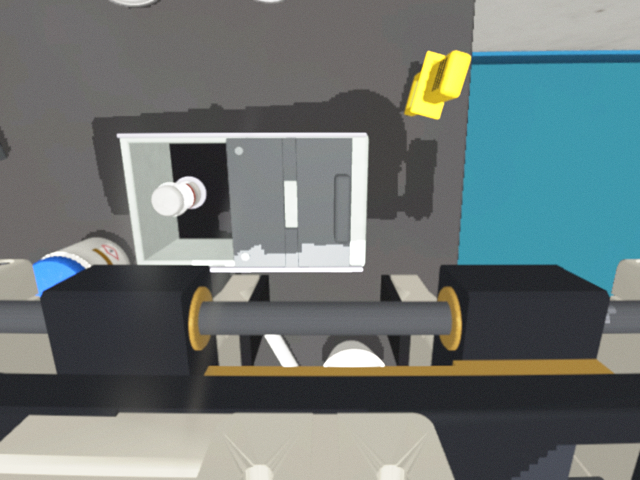

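```bash
python3 - <<'E'
from h import *
np.set_printoptions(precision=4,suppress=True)
f=np.load("pics/w1.npz"); m={k:f[k] for k in("vertical_fov","cx","cy","dist","R","t")}; im=f["p"]; d=f["d"]
m={k:(float(v) if v.ndim==0 else v) for k,v in m.items()}
g=cv2.cvtColor(im,cv2.COLOR_RGB2GRAY)
sub=(g>150).astype(np.uint8); sub[:, :275]=0; sub[:,306:]=0; sub[:160]=0; sub[245:]=0
ys,xs=np.nonzero(sub); print(xs.min(),xs.max(),ys.min(),ys.max())
X=at_z(m,np.c_[xs,ys],.09); print("slot",X.mean(0)); 
# corners lines via minAreaRect in metric plane
rect=cv2.minAreaRect((X[:,:2]*1000).astype(np.float32)); print(rect)
# bar: dark; top outline
c=cv2.resize(im[120:280,220:380],None,fx=4.5,fy=4.5,interpolation=2); cv2.imwrite("pics/w1c.png",c[:,:,::-1])
# rails: upper outer edge & lower edges, rows of gradient at columns
for lo,hi in ((122,148),):
    pts=[]
    for u in range(130,360,5):
        col=g[lo:hi,u].astype(float); k=np.argmax(np.diff(col)); pts.append((u,lo+k+.5))
    P=at_z(m,pts,.092); v=np.polyfit(P[:,1],P[:,0],1); print("rail far x=",v, "yaw deg",-np.degrees(np.arctan(v[0])), np.abs(np.polyval(v,P[:,1])-P[:,0]).max())
pts=[]
for u in range(215,360,5):
    col=g[262:278,u].astype(float); k=np.argmin(np.diff(col)); pts.append((u,262+k+.5))
P=at_z(m,pts,.092); v=np.polyfit(P[:,1],P[:,0],1); print("rail near x=",v, "yaw deg",-np.degrees(np.arctan(v[0])),np.abs(np.polyval(v,P[:,1])-P[:,0]).max())
E
```

```text
284 305 180 244
slot [ 0.4976 -0.1486  0.09  ]
((490.27288818359375, -149.0736083984375), (53.14055252075195, 14.064154624938965), 5.1894121170043945)
rail far x= [0.0309 0.5564] yaw deg -1.7678042157790657 0.00012587438146105523
rail near x= [0.025  0.4453] yaw deg -1.4333530692413843 0.0005860205904876237
```

View pics/w1c.png

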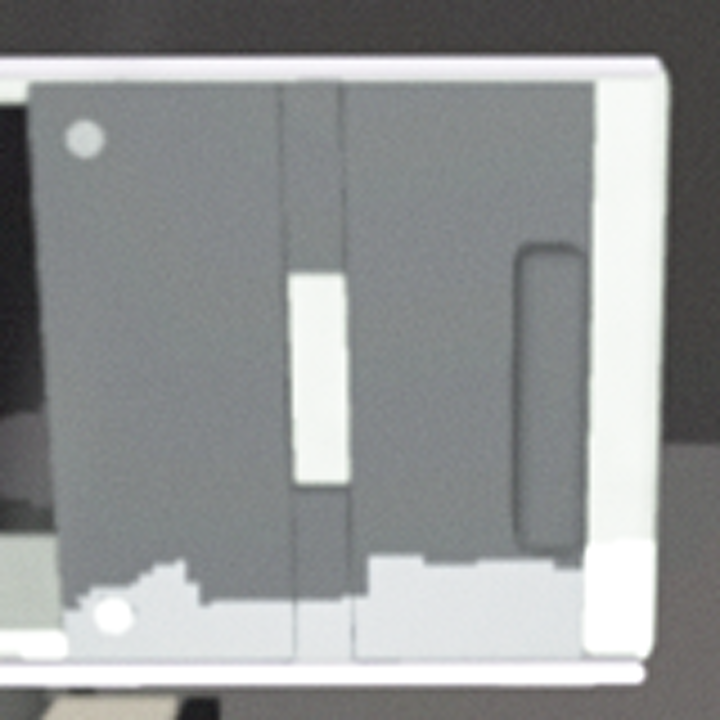

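Call:
{"method": "arm_command", "body": {"plan": [{"dx":0.9,"dy":0.14,"dz":-0.2,"wx":0,"wy":0,"wz":0},{"dx":0.9,"dy":0.14,"dz":-0.2,"wx":0,"wy":0,"wz":0},{"dx":0.9,"dy":0.14,"dz":-0.2,"wx":0,"wy":0,"wz":0},{"dx":0.9,"dy":0.14,"dz":-0.2,"wx":0,"wy":0,"wz":0},{"dx":0.7,"dy":0.14,"dz":-0.2,"wx":0,"wy":0,"wz":0},{"dx":0.3,"dy":0,"dz":0,"wx":0,"wy":0,"wz":0},{"dx":0,"dy":0,"dz":0,"wx":0,"wy":0,"wz":0}]}}

```text
time_s: 5.43
tcp_pos: [0.5002, -0.1823, 0.1367]
eef_rot: [149.4, 89.2, -31.7]
contact_force: [-0.2, -0.8, -0.2]
gripper_width: 0.0526
```

Call:
{"method": "arm_command", "body": {"plan": [{"dx":0.6,"dy":0.15,"dz":0.1,"wx":0,"wy":0,"wz":0},{"dx":0.5,"dy":0.15,"dz":0.1,"wx":0,"wy":0,"wz":0},{"dx":0.3,"dy":0,"dz":0,"wx":0,"wy":0,"wz":0},{"dx":0,"dy":0,"dz":0,"wx":0,"wy":0,"wz":0}]}}

```text
time_s: 5.77
tcp_pos: [0.4979, -0.187, 0.1112]
eef_rot: [156.4, 88.9, -24.6]
contact_force: [0.1, 0.1, -0.2]
gripper_width: 0.0527
```

```bash
python3 - <<'E'
from h import *
np.set_printoptions(precision=4,suppress=True)
Rt,p,s=tool(); print(p,"\n",Rt,s["contact_force"],s["time_s"])
im,d=r.capture("scene"); cv2.imwrite("pics/s2.png",cv2.resize(im[150:400,200:500],None,fx=2.5,fy=2.5)[:,:,::-1])
E
```

```text
[ 0.4979 -0.187   0.1112] 
 [[ 0.0167 -0.0172 -0.9997]
 [-0.0076 -0.9998  0.0171]
 [-0.9998  0.0073 -0.0168]] [ 0.0555  0.1217 -0.2089] 5.7667
```

View pics/s2.png

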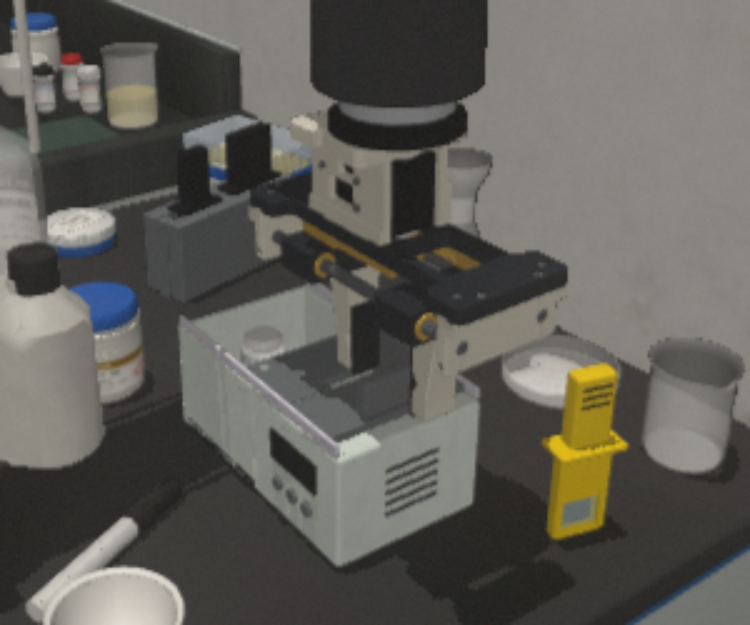

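Call:
{"method": "arm_command", "body": {"plan": [{"dx":0.15,"dy":0,"dz":0,"wx":0.15,"wy":-0.21,"wz":-0.09},{"dx":0,"dy":0,"dz":0,"wx":0,"wy":0,"wz":0}]}}

```text
time_s: 5.98
tcp_pos: [0.4988, -0.1868, 0.11]
eef_rot: [-167.7, 89.9, 10.6]
contact_force: [0.7, -0.4, -0.6]
gripper_width: 0.0528
```

Call:
{"method": "arm_command", "body": {"plan": [{"dx":0,"dy":0,"dz":0,"wx":0,"wy":0,"wz":0},{"dx":0,"dy":0,"dz":0,"wx":0,"wy":0,"wz":0},{"dx":0,"dy":0,"dz":0,"wx":0,"wy":0,"wz":0},{"dx":0,"dy":0,"dz":0,"wx":0,"wy":0,"wz":0},{"dx":0,"dy":0,"dz":0,"wx":0,"wy":0,"wz":0},{"dx":0,"dy":0,"dz":0,"wx":0,"wy":0,"wz":0}], "fingers": 1, "force": 15}}

```text
time_s: 6.48
tcp_pos: [0.5002, -0.187, 0.1113]
eef_rot: [-176.2, 89.8, 2.1]
contact_force: [0.0, 0.1, 0.2]
gripper_width: 0.0181
```

```bash
python3 - <<'E'
from h import *
np.set_printoptions(precision=4,suppress=True)
Rt,p,s=tool(); print(p,"\n",Rt,s["contact_force"],s["gripper_width"],s["time_s"])
E
```

```text
[ 0.5002 -0.187   0.1113] 
 [[ 0.0032 -0.0299 -0.9995]
 [ 0.0001 -0.9996  0.0299]
 [-1.     -0.0002 -0.0032]] [0.0448 0.0545 0.1575] 0.018077258009730448 6.4833
```

Call:
{"method": "arm_command", "body": {"plan": [{"dx":0.05,"dy":0,"dz":0,"wx":0,"wy":0,"wz":0},{"dx":0,"dy":0,"dz":0,"wx":0,"wy":0,"wz":0},{"dx":0,"dy":-0.3,"dz":0,"wx":0,"wy":0,"wz":0},{"dx":0,"dy":-0.6,"dz":0,"wx":0,"wy":0,"wz":0},{"dx":0,"dy":-0.6,"dz":0,"wx":0,"wy":0,"wz":0},{"dx":0,"dy":-0.6,"dz":0,"wx":0,"wy":0,"wz":0},{"dx":0,"dy":-0.6,"dz":0,"wx":0,"wy":0,"wz":0},{"dx":0,"dy":-0.5,"dz":0,"wx":0,"wy":0,"wz":0},{"dx":0,"dy":-0.3,"dz":0,"wx":0,"wy":0,"wz":0},{"dx":0,"dy":0,"dz":0,"wx":0,"wy":0,"wz":0}]}}

```text
time_s: 7.32
tcp_pos: [0.5023, -0.1154, 0.1107]
eef_rot: [128.3, 89.7, -53.4]
contact_force: [1.1, -2.8, -0.7]
gripper_width: 0.012
```

Call:
{"method": "arm_command", "body": {"plan": [{"dx":0,"dy":-0.3,"dz":0,"wx":0,"wy":0,"wz":0},{"dx":0,"dy":-0.2,"dz":0,"wx":0,"wy":0,"wz":0},{"dx":0,"dy":-0.15,"dz":0,"wx":0,"wy":0,"wz":0},{"dx":0,"dy":-0.1,"dz":0,"wx":0,"wy":0,"wz":0}]}}

```text
time_s: 7.65
tcp_pos: [0.5025, -0.1047, 0.1107]
eef_rot: [98.1, 89.3, -83.5]
contact_force: [4.6, -21.0, -5.3]
gripper_width: 0.0117
```

Call:
{"method": "arm_command", "body": {"plan": [{"dx":0,"dy":-0.1,"dz":0,"wx":0,"wy":0,"wz":0},{"dx":0,"dy":-0.1,"dz":0,"wx":0,"wy":0,"wz":0}]}}

```text
time_s: 7.82
tcp_pos: [0.5025, -0.1047, 0.1107]
eef_rot: [92.0, 88.9, -89.6]
contact_force: [2.9, -15.7, -2.0]
gripper_width: 0.0117
```

Call:
{"method": "arm_command", "body": {"plan": [{"dx":0,"dy":0,"dz":0,"wx":0,"wy":0,"wz":0},{"dx":0,"dy":0.03,"dz":0,"wx":0,"wy":0,"wz":0}]}}

```text
time_s: 7.98
tcp_pos: [0.5026, -0.1055, 0.1106]
eef_rot: [92.9, 89.0, -88.8]
contact_force: [-1.2, 3.2, 2.2]
gripper_width: 0.0121
```

```bash
python3 - <<'E'
from h import *
np.set_printoptions(precision=4,suppress=True)
Rt,p,s=tool(); print(p,"\n",Rt,s["contact_force"],s["gripper_width"],s["time_s"])
E
```

```text
[ 0.5026 -0.1055  0.1106] 
 [[ 0.0004 -0.0292 -0.9996]
 [-0.0179 -0.9994  0.0292]
 [-0.9998  0.0179 -0.0009]] [-1.2248  3.2127  2.2213] 0.012083771886447802 7.9833
```

Call:
{"method": "arm_command", "body": {"plan": [{"dx":0,"dy":0,"dz":0,"wx":0,"wy":0,"wz":0},{"dx":0,"dy":0,"dz":0,"wx":0,"wy":0,"wz":0},{"dx":0,"dy":0,"dz":0,"wx":0,"wy":0,"wz":0},{"dx":-0.3,"dy":0,"dz":0,"wx":0,"wy":0,"wz":-0.22},{"dx":-0.9,"dy":0,"dz":0,"wx":0,"wy":0,"wz":0},{"dx":-0.9,"dy":0,"dz":0,"wx":0,"wy":0,"wz":0},{"dx":-0.9,"dy":0,"dz":0,"wx":0,"wy":0,"wz":0},{"dx":-0.9,"dy":0,"dz":0,"wx":0,"wy":0,"wz":0},{"dx":-0.9,"dy":0,"dz":0,"wx":0,"wy":0,"wz":0},{"dx":-0.3,"dy":0,"dz":0,"wx":0,"wy":0,"wz":0},{"dx":0,"dy":0,"dz":0,"wx":0,"wy":0,"wz":0}], "fingers": -0.2}}

```text
time_s: 8.9
tcp_pos: [0.5005, -0.1036, 0.2147]
eef_rot: [-28.6, 89.7, 149.7]
contact_force: [0.6, 0.2, -1.4]
gripper_width: 0.053
```

```bash
cat >> h.py <<'E'
def snap(name):
    Rt,p,s=tool(); np.set_printoptions(precision=4,suppress=True); print(p,"\n",Rt,s["contact_force"],s["gripper_width"],s["time_s"])
    m=r.camera_model("wrist"); im,d=r.capture("wrist"); cv2.imwrite(f"pics/{name}.png",im[:,:,::-1])
    np.savez(f"pics/{name}.npz",p=im,d=d,Rt=Rt,tcp=p,**{k:np.array(v) for k,v in m.items()}); return m,im,d
def load(name):
    f=np.load(f"pics/{name}.npz"); m={k:f[k] for k in("vertical_fov","cx","cy","dist","R","t")}
    return {k:(float(v) if v.ndim==0 else v) for k,v in m.items()},f["p"],f["d"],f["Rt"],f["tcp"]
E
python3 - <<'E'
from h import *
m,im,d=snap("w2")
for q,h in (("hatch_slot",.09),("hatch_bar",.102)):
    for x in r.spot_point("wrist",q)[:2]: print(q,x["score"],x["centre"],at_z(m,[x["centre"]],h))
E
```

```text
[ 0.5005 -0.1036  0.2147] 
 [[-0.0049 -0.0289 -0.9996]
 [ 0.0028 -0.9996  0.0289]
 [-1.     -0.0027  0.0049]] [ 0.5627  0.1765 -1.3799] 0.052952143566001614 8.9
hatch_slot 0.62 [276.2, 239.9] [[ 0.4963 -0.0656  0.09  ]]
hatch_bar 0.79 [327.8, 241.8] [[ 0.4969 -0.1062  0.102 ]]
hatch_bar 0.5 [276.3, 237.8] [[ 0.5011 -0.0676  0.102 ]]
```

View pics/w2.png

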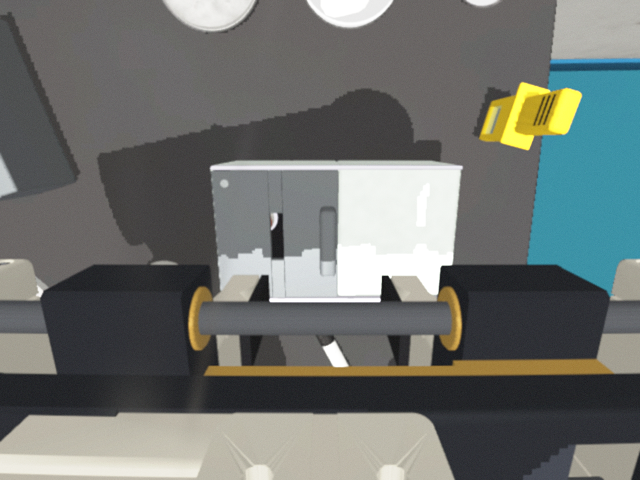

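```bash
python3 - <<'E'
from h import *
m,im,d,Rt,tcp=load("w2")
c=cv2.resize(im[155:305,205:345],None,fx=4,fy=4,interpolation=2); cv2.imwrite("pics/w2c.png",c[:,:,::-1])
g=cv2.cvtColor(im,cv2.COLOR_RGB2GRAY)
for v in (220,230,240,250): print(v,g[v,262:300])
for u in (274,277,280): print(u,g[200:272,u])
pts=[]
for u in range(225,450,5):
    col=g[150:180,u].astype(float); k=np.argmax(np.diff(col)); pts.append((u,150+k+.5))
P=at_z(m,pts,.092); v=np.polyfit(P[:,1],P[:,0],1); print("rail far x=",v,-np.degrees(np.arctan(v[0])),"slot x est",np.polyval(v,-.0652)-.055)
E
```

```text
220 [127 128 133 126 129 127 129 104  87 117 155 184 222 239 238 161  62  31
  31  32  59 108 128 127 130 125 131 131 128 127 127 129 129 126 127 128
 131 129]
230 [128 130 127 131 126 128 132 117  97 103  74  38  30  33  32  32  30  36
  30  28  46  91 123 128 130 128 128 128 127 130 130 129 130 127 127 130
 129 130]
240 [130 129 126 129 131 130 130 124 100  66  38  32  32  30  30  31  29  32
  33  29  38  74 117 128 129 129 130 128 128 129 128 129 127 128 129 131
 130 128]
250 [159 130 127 125 126 127 124 126 113  84  49  28  32  29  31  31  32  32
  30  30  28  60 107 126 126 125 130 130 131 128 128 126 130 128 125 128
 128 128]
274 [130 132 129 128 131 131 129 129 123 129 127 128 160 212 235 233 230 226
 222 223 222 228 234 237 239 238 219 166  90  43  30  30  32  29  30  34
  35  32  32  31  32  29  31  32  26  31  29  33  32  32  32  29  31  34
  29  36  30  52  82 128 188 223 226 226 224 225 224 225 225 222 225 222]
277 [126 130 127 130 127 125 129 132 130 130 131 129 124 129 152 169 185 190
 185 175 161 149 125  97  60  37  28  28  31  31  32  36  33  31  27  35
  29  27  30  32  31  30  30  30  29  33  31  37  26  32  31  30  29  30
  32  33  30  50  79 132 187 220 225 225 223 225 222 225 225 224 224 223]
280 [130 130 131 126 126 130 131 132 128 131 129 123 112  71  36  31  32  26
  30  26  31  29  33  32  33  30  31  32  32  32  30  24  32  32  27  31
  31  30  29  32  33  28  33  29  31  33  32  31  34  31  30  31  32  30
  31  32  34  53  80 127 186 221 226 225 225 226 224 224 223 225 223 225]
rail far x= [0.02958286 0.55977522] -1.6944788087785536 slot x est 0.5028464125873416
```

View pics/w2c.png

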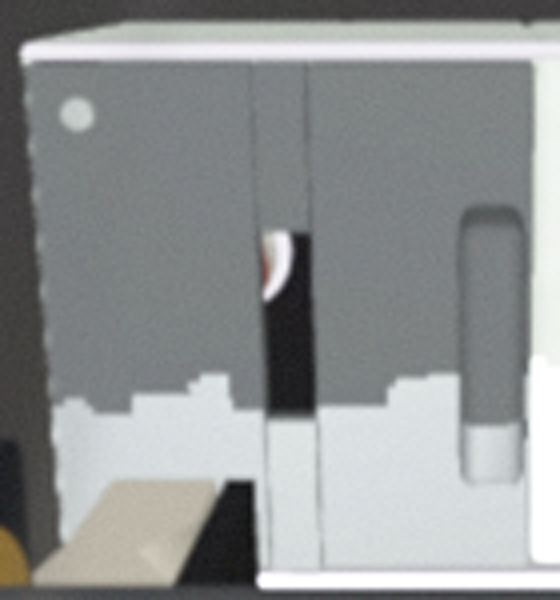

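```bash
python3 - <<'E'
from h import *
np.set_printoptions(precision=4,suppress=True)
m,im,d,Rt,tcp=load("w2")
P=at_z(m,[[277.5,212.8],[277.5,259.3],[270.8,240],[283.4,240],[277.1,236]],.09); print(P, P[0]-P[1],P[2]-P[3], (P[0]+P[1])/2,(P[2]+P[3])/2)
m,im,d,Rt,tcp=load("w1")
P=at_z(m,[[291,180.7-.4],[291,227.8-.4],[283.9-.4,204],[298-.4,204]],.09); print(P, P[0]-P[1],P[2]-P[3], (P[0]+P[1])/2,(P[2]+P[3])/2)
E
```

```text
[[ 0.5179 -0.068   0.09  ]
 [ 0.4803 -0.0656  0.09  ]
 [ 0.4964 -0.0613  0.09  ]
 [ 0.4961 -0.0713  0.09  ]
 [ 0.4995 -0.0665  0.09  ]] [ 0.0377 -0.0024  0.    ] [0.0003 0.0099 0.    ] [ 0.4991 -0.0668  0.09  ] [ 0.4962 -0.0663  0.09  ]Traceback (most recent call last):
  File "<stdin>", line 5, in <module>
  File "h.py", line 24, in load
    return {k:(float(v) if v.ndim==0 else v) for k,v in m.items()},f["p"],f["d"],f["Rt"],f["tcp"]
                                                                                 ~^^^^^^
    raise KeyError(f"{key} is not a file in the archive") from None
KeyError: 'Rt is not a file in the archive'
```

Call:
{"method": "arm_command", "body": {"plan": [{"dx":-0.1,"dy":-0.9,"dz":-0.18,"wx":0,"wy":0,"wz":0},{"dx":-0.1,"dy":-0.9,"dz":-0.18,"wx":0,"wy":0,"wz":0},{"dx":-0.1,"dy":-0.9,"dz":-0.18,"wx":0,"wy":0,"wz":0},{"dx":-0.1,"dy":-0.9,"dz":-0.18,"wx":0,"wy":0,"wz":0},{"dx":-0.1,"dy":-0.9,"dz":-0.18,"wx":0,"wy":0,"wz":0},{"dx":-0.1,"dy":-0.9,"dz":-0.18,"wx":0,"wy":0,"wz":0},{"dx":-0.1,"dy":-0.9,"dz":-0.18,"wx":0,"wy":0,"wz":0},{"dx":-0.1,"dy":-0.9,"dz":-0.18,"wx":0,"wy":0,"wz":0},{"dx":-0.1,"dy":-0.9,"dz":-0.18,"wx":0,"wy":0,"wz":0},{"dx":-0.1,"dy":-0.9,"dz":-0.18,"wx":0,"wy":0,"wz":0},{"dx":-0.1,"dy":-0.9,"dz":-0.18,"wx":0,"wy":0,"wz":0},{"dx":-0.1,"dy":-0.9,"dz":-0.18,"wx":0,"wy":0,"wz":0},{"dx":0,"dy":-0.9,"dz":-0.18,"wx":0,"wy":0,"wz":0},{"dx":0,"dy":-0.6,"dz":-0.18,"wx":0,"wy":0,"wz":0},{"dx":0,"dy":-0.2,"dz":0,"wx":-0.82,"wy":0,"wz":0},{"dx":0,"dy":0,"dz":0,"wx":-0.82,"wy":0,"wz":0},{"dx":0,"dy":0,"dz":0,"wx":-0.82,"wy":0,"wz":0},{"dx":0,"dy":0,"dz":0,"wx":-0.82,"wy":0,"wz":0},{"dx":0,"dy":0,"dz":0,"wx":0,"wy":0,"wz":0}]}}

```text
time_s: 10.63
tcp_pos: [0.549, 0.1546, 0.2074]
eef_rot: [-0.1, 87.0, -166.3]
contact_force: [-0.9, -0.2, 0.2]
gripper_width: 0.0527
```

```bash
python3 - <<'E'
from h import *
m,im,d=snap("w3")
for q,h in (("filter_grip",.104),("filter_collar",.075),("wide_filter_grip",.104),("holder",0)):
    for x in r.spot_point("wrist",q)[:2]: print(q,x["score"],x["centre"],at_z(m,[x["centre"]],h))
E
```

```text
[0.549  0.1546 0.2074] 
 [[-0.05    0.239  -0.9697]
 [-0.0122 -0.971  -0.2386]
 [-0.9987 -0.0001  0.0515]] [-0.8962 -0.151   0.199 ] 0.05271541419673785 10.6333
filter_grip 0.96 [298.6, 196.1] [[0.5716 0.1785 0.104 ]]
filter_collar 0.74 [299.2, 189.7] [[0.5708 0.1799 0.075 ]]
wide_filter_grip 0.93 [293.2, 83.7] [[0.6418 0.1977 0.104 ]]
holder 0.56 [306.0, 135.8] [[0.6086 0.1869 0.    ]]
```

View pics/w3.png

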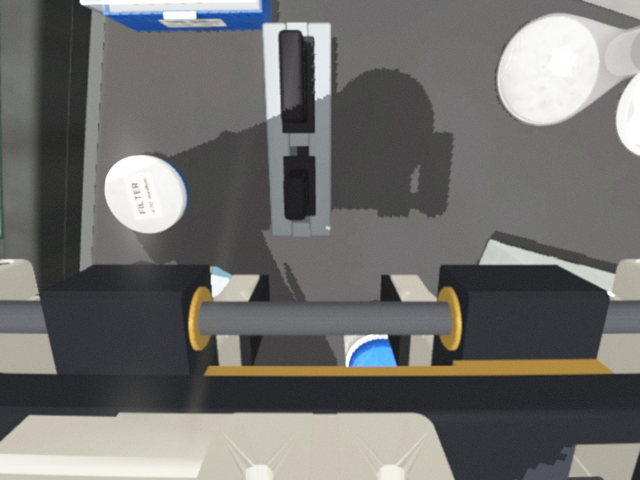

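```bash
python3 - <<'E'
from h import *
np.set_printoptions(precision=4,suppress=True)
m,im,d,Rt,tcp=load("w3")
g=cv2.cvtColor(im,cv2.COLOR_RGB2GRAY).astype(int)
L=[];R=[]
for v in range(40,225,6):
    row=np.diff(g[v]); L.append((255+np.argmax(row[255:285])+.5,v)); 
    R.append((318+np.argmin(row[318:340])+.5,v))
for n,p in(("L",L),("R",R)):
    P=at_z(m,p,.075); v=np.polyfit(P[:,0],P[:,1],1); e=np.abs(np.polyval(v,P[:,0])-P[:,1])
    k=e<.0015; v=np.polyfit(P[k,0],P[k,1],1); print(n,v,np.degrees(np.arctan(v[0])),k.sum(),len(k),"y at x=.572",np.polyval(v,.572))
c=cv2.resize(im[20:245,250:350],None,fx=2.6,fy=2.6,interpolation=2)
c=cv2.resize(im[140:245,250:350],None,fx=5.5,fy=5.5,interpolation=2); cv2.imwrite("pics/w3c.png",c[:,:,::-1])
# depth profile of handle top
dd=np.where(d>0,d,np.nan); 
u,v=np.meshgrid(np.arange(250,350),np.arange(20,245)); P=at_depth(m,np.c_[u.ravel(),v.ravel()],d[20:245,250:350].ravel())
k=(P[:,2]>.12)&(P[:,2]<.14); Q=P[k]
for lo,hi in((.5,.605),(.605,.7)):
    q=Q[(Q[:,0]>lo)&(Q[:,0]<hi)]; print(len(q),q.mean(0),cv2.minAreaRect((q[:,:2]*1000).astype(np.float32)))
k=(P[:,2]>.07)&(P[:,2]<.084); Q=P[k];print(cv2.minAreaRect((Q[:,:2]*1000).astype(np.float32)),np.median(Q[:,2]))
E
```

```text
L [0.2468 0.0629] 13.865173924922212 31 31 y at x=.572 0.2040558569308915
R [0.2475 0.0138] 13.902629997408798 31 31 y at x=.572 0.15535655858945552
991 [0.5748 0.18   0.1283] ((573.7406005859375, 180.04481506347656), (28.42034912109375, 14.330241203308105), 14.43552303314209)
2302 [0.6435 0.1971 0.1285] ((643.0625610351562, 197.36802673339844), (49.579429626464844, 14.580204010009766), 14.061893463134766)
((608.30419921875, 189.04429626464844), (154.4088592529297, 48.366573333740234), 13.771903038024902) 0.07523606234123725
```

View pics/w3c.png

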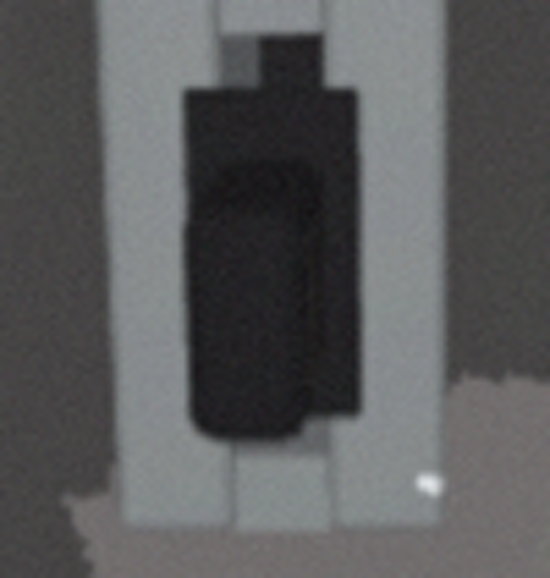

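Call:
{"method": "arm_command", "body": {"plan": [{"dx":0,"dy":0,"dz":0,"wx":0,"wy":0.6,"wz":0},{"dx":0,"dy":-0.28,"dz":-0.45,"wx":0,"wy":0,"wz":0},{"dx":0,"dy":-0.28,"dz":-0.45,"wx":0,"wy":0,"wz":0},{"dx":0,"dy":-0.28,"dz":-0.45,"wx":0,"wy":0,"wz":0},{"dx":0,"dy":0,"dz":0,"wx":0,"wy":0,"wz":0}]}}

```text
time_s: 11.3
tcp_pos: [0.5736, 0.1782, 0.209]
eef_rot: [-126.2, 90.0, 67.1]
contact_force: [1.0, 0.5, 0.7]
gripper_width: 0.0526
```

```bash
cat > st.py <<'E'
from h import *
import sys
# usage: tx ty tz yaw(tool y dir deg)
np.set_printoptions(precision=4,suppress=True)
Rt,p,s=tool(); print("t",s["time_s"],"p",p,"F",s["contact_force"],"w",s["gripper_width"]); 
a=Rt[:,0]; yd=np.degrees(np.arctan2(Rt[1,1],Rt[0,1])); print("tilt",a,"ydir",yd)
T=np.array(sys.argv[1:4],float); yaw=np.radians(float(sys.argv[4]))
D=np.c_[[0,0,-1],[np.cos(yaw),np.sin(yaw),0],np.cross([0,0,-1],[np.cos(yaw),np.sin(yaw),0])]
rv=Ro.from_matrix(Rt.T@D).as_rotvec(); print("units d",Rt.T@(T-p)/.02,"w",rv/.08)
E
python3 st.py .5738 .18 .1 -76.1
```

```text
t 11.3 p [0.5736 0.1782 0.209 ] F [0.9656 0.4728 0.6883] w 0.05258784188646061
tilt [ 0.0003  0.0007 -1.    ] ydir -76.77213323105794
units d [ 5.4513 -0.0817 -0.0293] w [-0.1466 -0.006   0.0081]
```

Call:
{"method": "arm_command", "body": {"plan": [{"dx":0.5,"dy":-0.08,"dz":0,"wx":-0.14,"wy":0,"wz":0},{"dx":0.9,"dy":0,"dz":0,"wx":0,"wy":0,"wz":0},{"dx":0.9,"dy":0,"dz":0,"wx":0,"wy":0,"wz":0},{"dx":0.9,"dy":0,"dz":0,"wx":0,"wy":0,"wz":0},{"dx":0.8,"dy":0,"dz":0,"wx":0,"wy":0,"wz":0},{"dx":0.4,"dy":0,"dz":0,"wx":0,"wy":0,"wz":0},{"dx":0,"dy":0,"dz":0,"wx":0,"wy":0,"wz":0}]}}

```text
time_s: 11.88
tcp_pos: [0.5746, 0.1817, 0.1136]
eef_rot: [-40.1, 89.9, 153.9]
contact_force: [0.0, -0.1, -0.0]
gripper_width: 0.0522
```

```bash
python3 st.py .5738 .18 .1 -76.1
```

```text
t 11.8833 p [0.5746 0.1817 0.1136] F [ 0.0441 -0.0679 -0.0101] w 0.052181530924103145
tilt [-0.0015  0.0007 -1.    ] ydir -76.00571004397727
units d [0.6797 0.0715 0.0581] w [0.0206 0.0155 0.013 ]
```

Aligned; last bit down, then pinch.

Call:
{"method": "arm_command", "body": {"plan": [{"dx":0.4,"dy":0.07,"dz":0.05,"wx":0,"wy":0,"wz":0},{"dx":0.3,"dy":0,"dz":0,"wx":0,"wy":0,"wz":0},{"dx":0,"dy":0,"dz":0,"wx":0,"wy":0,"wz":0}]}}

```text
time_s: 12.13
tcp_pos: [0.5743, 0.1802, 0.0986]
eef_rot: [-32.4, 89.9, 161.6]
contact_force: [0.4, 0.2, 0.5]
gripper_width: 0.0529
```

```bash
python3 st.py .5738 .18 .1 -76.1
```

```text
t 12.1333 p [0.5743 0.1802 0.0986] F [0.4449 0.1724 0.4584] w 0.0529308675400494
tilt [-0.0015  0.0005 -1.    ] ydir -75.97128199770738
units d [-0.0698  0.0022  0.0277] w [0.0281 0.0164 0.0104]
```

Call:
{"method": "arm_command", "body": {"plan": [{"dx":0,"dy":0,"dz":0,"wx":0,"wy":0,"wz":0},{"dx":0,"dy":0,"dz":0,"wx":0,"wy":0,"wz":0},{"dx":0,"dy":0,"dz":0,"wx":0,"wy":0,"wz":0},{"dx":0,"dy":0,"dz":0,"wx":0,"wy":0,"wz":0},{"dx":0,"dy":0,"dz":0,"wx":0,"wy":0,"wz":0},{"dx":0,"dy":0,"dz":0,"wx":0,"wy":0,"wz":0},{"dx":0,"dy":0,"dz":0,"wx":0,"wy":0,"wz":0},{"dx":0,"dy":0,"dz":0,"wx":0,"wy":0,"wz":0}], "fingers": 1, "force": 25}}

```text
time_s: 12.8
tcp_pos: [0.5759, 0.1811, 0.1017]
eef_rot: [-147.5, 89.7, 46.5]
contact_force: [-0.3, 0.3, -0.3]
gripper_width: 0.0136
```

```bash
python3 st.py .5738 .18 .1 -76.1
```

```text
t 12.8 p [0.5759 0.1811 0.1017] F [-0.3271  0.2618 -0.2589] w 0.013627428506423163
tilt [ 0.0031  0.0032 -1.    ] ydir -75.95153820690747
units d [0.0861 0.0258 0.1149] w [ 0.0323 -0.0471  0.0301]
```

Call:
{"method": "arm_command", "body": {"plan": [{"dx":-0.3,"dy":0,"dz":0,"wx":0,"wy":0,"wz":0},{"dx":-0.5,"dy":0,"dz":0,"wx":0,"wy":0,"wz":0},{"dx":-0.6,"dy":0,"dz":0,"wx":0,"wy":0,"wz":0},{"dx":-0.6,"dy":0,"dz":0,"wx":0,"wy":0,"wz":0}]}}

```text
time_s: 13.13
tcp_pos: [0.574, 0.1799, 0.1418]
eef_rot: [-21.1, 89.9, 173.0]
contact_force: [-0.0, -0.4, 0.0]
gripper_width: 0.0136
```

```bash
python3 st.py .5759 .1811 .24 -76.1
```

```text
t 13.1333 p [0.574  0.1799 0.1418] F [-0.0298 -0.4025  0.0198] w 0.013556140472301642
tilt [-0.002   0.0002 -1.    ] ydir -75.97704474810831
units d [-4.9098 -0.0388 -0.0954] w [0.0268 0.0238 0.0091]
```

Call:
{"method": "arm_command", "body": {"plan": [{"dx":-0.8,"dy":0,"dz":0,"wx":0,"wy":0,"wz":0},{"dx":-0.9,"dy":0,"dz":0,"wx":0,"wy":0,"wz":0},{"dx":-0.9,"dy":0,"dz":0,"wx":0,"wy":0,"wz":0},{"dx":-0.9,"dy":0,"dz":0,"wx":0,"wy":0,"wz":0},{"dx":-0.9,"dy":0,"dz":0,"wx":0,"wy":0,"wz":0},{"dx":-0.2,"dy":0,"dz":0,"wx":0,"wy":0,"wz":0},{"dx":0,"dy":0,"dz":0,"wx":0,"wy":0,"wz":0}]}}

```text
time_s: 13.72
tcp_pos: [0.5748, 0.1798, 0.2473]
eef_rot: [-155.8, 89.7, 38.3]
contact_force: [-0.0, 0.4, -0.6]
gripper_width: 0.0138
```

```bash
python3 - <<'E'
from h import *
m,im,d=snap("w4")
for q in ("filter_grip","filter_collar"):
    print(q,r.spot_point("wrist",q)[:2])
im,d=r.capture("scene"); cv2.imwrite("pics/s4.png",im[:,:,::-1])
E
python3 st.py .5014 -.0655 .24 -91.7
```

```text
[0.5748 0.1798 0.2473] 
 [[ 0.0043  0.2428 -0.9701]
 [ 0.0034 -0.9701 -0.2427]
 [-1.     -0.0023 -0.005 ]] [-0.0078  0.3916 -0.6094] 0.013788321907008558 13.7167
filter_grip [{'centre': [323.9, 308.0], 'score': 0.9}]
filter_collar [{'centre': [321.2, 285.0], 'score': 0.92}]
t 13.9167 p [0.5739 0.1793 0.2443] F [-0.0041  0.3867 -1.2978] w 0.014164464173819695
tilt [ 0.0006  0.0013 -1.    ] ydir -75.96226254076849
units d [ 0.1985 10.997   6.4855] w [ 3.4334 -0.0087  0.0151]
```

View pics/w4.png

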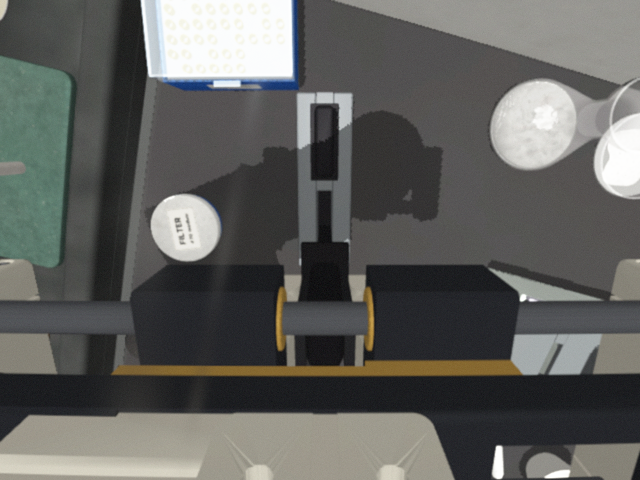

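View pics/s4.png

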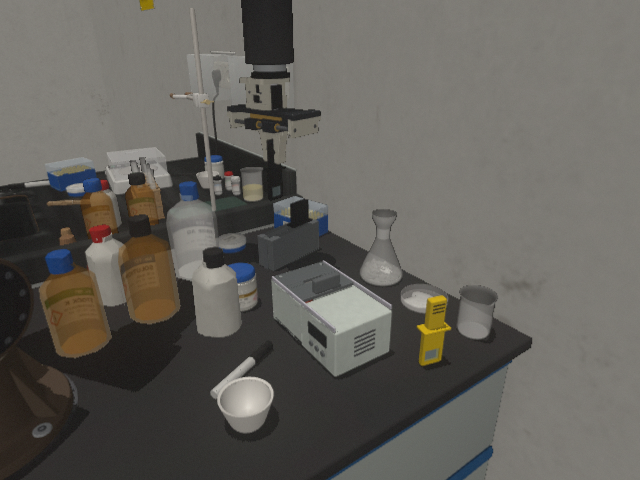

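```bash
python3 - <<'E'
from h import *
np.set_printoptions(precision=4,suppress=True,linewidth=170)
m,im,d,Rt,tcp=load("w4")
c=cv2.resize(im[180:270,285:365],None,fx=6.5,fy=6.5,interpolation=2); c=cv2.convertScaleAbs(c,alpha=2.5); cv2.imwrite("pics/w4c.png",c[:,:,::-1])
u,v=np.meshgrid(np.arange(290,360),np.arange(180,264)); P=(at_depth(m,np.c_[u.ravel(),v.ravel()],d[180:264,290:360].ravel())-tcp)@Rt
P=P.reshape(84,70,3)
for rr in range(0,84,3): print(180+rr, P[rr,34], P[rr,20])
k=(P[...,0]<.04); print("collar/handle pts",k.sum()); q=P[k]; print(q.min(0),q.max(0)); 
k=(P[...,0]<.11)&(P[...,0]>.04); print("blade",k.sum()); 
if k.sum(): q=P[k]; print(q.min(0),q.max(0),q.mean(0))
E
```

```text
180 [ 0.1689 -0.0001 -0.0379] [ 0.1734 -0.0126 -0.0375]
183 [ 0.1736 -0.0001 -0.0348] [ 0.1731 -0.0126 -0.0349]
186 [ 0.1748 -0.0001 -0.032 ] [ 0.173  -0.0126 -0.0322]
189 [ 0.1744 -0.0001 -0.0294] [ 0.1714 -0.0126 -0.0298]
192 [ 0.243  -0.0002 -0.0181] [ 0.172  -0.0126 -0.027 ]
195 [ 0.2431 -0.0002 -0.0148] [ 0.1724 -0.0127 -0.0243]
198 [ 0.2423 -0.0002 -0.0116] [ 0.1711 -0.0127 -0.0218]
201 [ 0.2423 -0.0002 -0.0083] [ 0.172  -0.0127 -0.0189]
204 [ 0.2419 -0.0002 -0.0051] [ 0.1722 -0.0128 -0.0162]
207 [ 0.2422 -0.0002 -0.0017] [ 0.1724 -0.0128 -0.0134]
210 [ 0.2422 -0.0002  0.0016] [ 0.1734 -0.0129 -0.0105]
213 [ 0.2408 -0.0002  0.0047] [ 0.1708 -0.0128 -0.0082]
216 [ 0.2407 -0.0002  0.0081] [ 0.173  -0.0129 -0.005 ]
219 [ 0.2412 -0.0002  0.0116] [ 0.173  -0.0129 -0.0022]
222 [ 0.2409 -0.0002  0.0149] [ 0.1721 -0.0129  0.0004]
225 [ 0.0882 -0.0001 -0.0153] [ 0.1707 -0.0129  0.0029]
228 [ 0.0786 -0.0001 -0.0154] [ 0.1718 -0.013   0.0059]
231 [ 0.0707 -0.0001 -0.0153] [ 0.1728 -0.013   0.009 ]
234 [ 0.0615 -0.     -0.0156] [ 0.1719 -0.013   0.0116]
237 [ 0.0551 -0.     -0.0154] [ 0.1737 -0.0131  0.0149]
240 [ 0.0477 -0.     -0.0155] [ 0.1713 -0.0131  0.0172]
243 [ 0.0227 -0.     -0.0206] [ 0.0236 -0.0069 -0.0203]
246 [ 0.0227 -0.     -0.0191] [ 0.0231 -0.0069 -0.019 ]
249 [ 0.0234 -0.     -0.0173] [ 0.0228 -0.0069 -0.0175]
252 [ 0.0224 -0.     -0.0161] [ 0.0231 -0.007  -0.0158]
255 [ 0.0226 -0.     -0.0144] [ 0.0231 -0.007  -0.0143]
258 [ 0.0224 -0.     -0.0129] [ 0.0233 -0.007  -0.0126]
261 [ 0.0228 -0.     -0.0112] [ 0.0231 -0.007  -0.0111]
collar/handle pts 1070
[-0.1473 -0.0116 -0.0671] [ 0.0262  0.0121 -0.0098]
blade 216
[ 0.0441 -0.0038 -0.0161] [ 0.0883  0.0042 -0.0152] [ 0.0636  0.0002 -0.0155]
```

View pics/w4c.png

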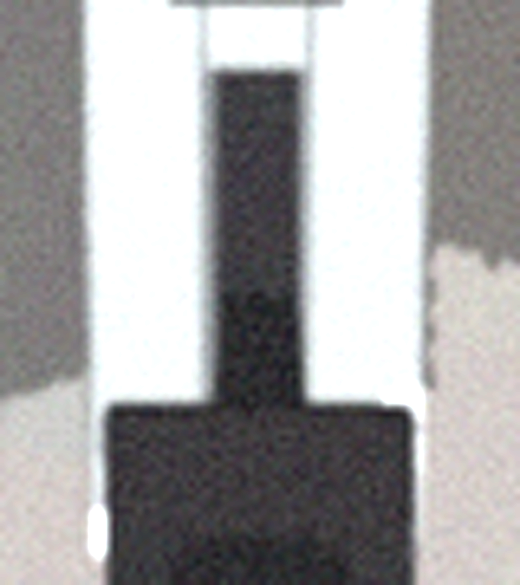

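Call:
{"method": "arm_command", "body": {"plan": [{"dx":0,"dy":0.6,"dz":0.36,"wx":0,"wy":0,"wz":0},{"dx":0,"dy":0.8,"dz":0.47,"wx":0,"wy":0,"wz":0},{"dx":0,"dy":0.8,"dz":0.47,"wx":0,"wy":0,"wz":0},{"dx":0,"dy":0.8,"dz":0.47,"wx":0,"wy":0,"wz":0},{"dx":0,"dy":0.8,"dz":0.47,"wx":0,"wy":0,"wz":0},{"dx":0,"dy":0.8,"dz":0.47,"wx":0,"wy":0,"wz":0},{"dx":0,"dy":0.8,"dz":0.47,"wx":0,"wy":0,"wz":0},{"dx":0,"dy":0.8,"dz":0.47,"wx":0,"wy":0,"wz":0},{"dx":0,"dy":0.8,"dz":0.47,"wx":0,"wy":0,"wz":0},{"dx":0,"dy":0.8,"dz":0.47,"wx":0,"wy":0,"wz":0},{"dx":0,"dy":0.8,"dz":0.47,"wx":0,"wy":0,"wz":0},{"dx":0,"dy":0.8,"dz":0.47,"wx":0,"wy":0,"wz":0},{"dx":0,"dy":0.5,"dz":0.3,"wx":0,"wy":0,"wz":0},{"dx":0,"dy":0,"dz":0,"wx":0.8,"wy":0,"wz":0},{"dx":0,"dy":0,"dz":0,"wx":0.8,"wy":0,"wz":0},{"dx":0,"dy":0,"dz":0,"wx":0.8,"wy":0,"wz":0},{"dx":0,"dy":0,"dz":0,"wx":0.8,"wy":0,"wz":0},{"dx":0,"dy":0,"dz":0,"wx":0,"wy":0,"wz":0}]}}

```text
time_s: 15.42
tcp_pos: [0.4867, -0.0735, 0.2356]
eef_rot: [18.9, 89.0, -163.0]
contact_force: [0.3, -0.2, -0.7]
gripper_width: 0.0139
```

```bash
python3 st.py .5016 -.0656 .20 -91.7
```

```text
t 15.4167 p [ 0.4867 -0.0735  0.2356] F [ 0.2719 -0.2377 -0.7405] w 0.013871010296073027
tilt [-0.0165 -0.005  -0.9999] ydir -91.92130459714613
units d [ 1.7678 -0.4309 -0.7616] w [-0.0488  0.204  -0.0694]
```

Call:
{"method": "arm_command", "body": {"plan": [{"dx":0.2,"dy":-0.2,"dz":-0.35,"wx":-0.05,"wy":0.2,"wz":-0.07},{"dx":0.5,"dy":-0.2,"dz":-0.35,"wx":0,"wy":0,"wz":0},{"dx":0.5,"dy":0,"dz":0,"wx":0,"wy":0,"wz":0},{"dx":0.3,"dy":0,"dz":0,"wx":0,"wy":0,"wz":0},{"dx":0,"dy":0,"dz":0,"wx":0,"wy":0,"wz":0}]}}

```text
time_s: 15.83
tcp_pos: [0.4992, -0.0678, 0.2023]
eef_rot: [1.0, 89.9, 179.6]
contact_force: [-0.2, 0.1, -1.3]
gripper_width: 0.0139
```

```bash
python3 - <<'E'
from h import *
m,im,d=snap("w5")
c=cv2.resize(im[140:290,240:400],None,fx=5,fy=5,interpolation=2); c=cv2.convertScaleAbs(c,alpha=1.6); cv2.imwrite("pics/w5c.png",c[:,:,::-1])
E
python3 st.py .5016 -.0656 .196 -91.7
```

```text
[ 0.4992 -0.0678  0.2023] 
 [[-0.0017 -0.0243 -0.9997]
 [ 0.     -0.9997  0.0243]
 [-1.      0.      0.0017]] [-0.225   0.1328 -1.2994] 0.01394969375415915 15.8333
t 15.8833 p [ 0.4993 -0.0679  0.2027] F [-0.474  -0.4661 -0.1714] w 0.014261343735909895
tilt [-0.0017 -0.0001 -1.    ] ydir -91.39211907335572
units d [ 0.3358 -0.1159 -0.1131] w [ 0.0672  0.0209 -0.0012]
```

View pics/w5c.png

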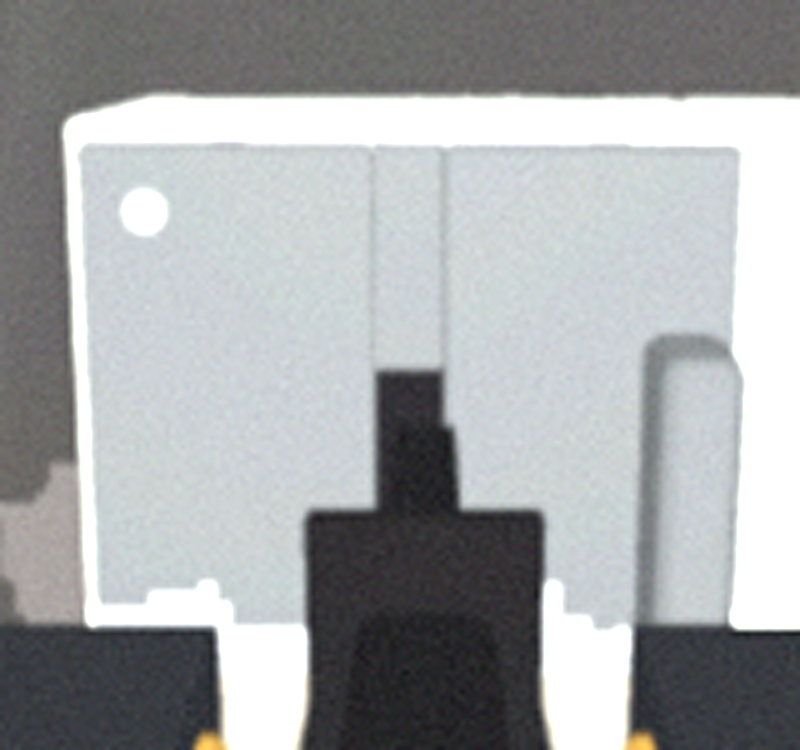

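```bash
python3 - <<'E'
from h import *
np.set_printoptions(precision=4,suppress=True)
m,im,d,Rt,tcp=load("w5")
g=cv2.cvtColor(im,cv2.COLOR_RGB2GRAY)
for v in (216,219,222): print(g[v,308:338])
print(g[206:222,322])
P=at_z(m,[[314.9,218],[328.2,218],[321.6,213.7]],.09);print(P, "slot centre", (P[0]+P[1])/2, P[2]-.019*np.array([.9996,-.0295,0]))
b=tcp+Rt@np.array([.09,.0002,.0025]); print("blade centre world",b)
u,v=np.meshgrid(np.arange(300,350),np.arange(215,245)); Q=(at_depth(m,np.c_[u.ravel(),v.ravel()],d[215:245,300:350].ravel())-tcp)@Rt
q=Q[(Q[:,0]<.1)&(Q[:,0]>.04)]; print(q.min(0),q.max(0),q.mean(0))
E
```

```text
[128 131 133 131 130 128 113  63  33  35  29  29  32  29  31  32  32  32
  32  37  70 113 129 130 131 130 131 129 128 130]
[131 133 130 128 129 132 112  65  35  32  30  32  33  33  34  28  31  32
  29  32  66 115 131 130 132 127 130 131 133 129]
[131 134 129 132 130 132 114  61  34  31  29  37  37  33  30  36  32  36
  31  34  67 116 130 134 134 129 132 130 128 131]
[130 130 129 129 129 132 129 109  67  37  31  28  28  34  29  32]
[[ 0.5146 -0.0617  0.09  ]
 [ 0.5144 -0.0715  0.09  ]
 [ 0.5177 -0.0667  0.09  ]] slot centre [ 0.5145 -0.0666  0.09  ] [ 0.4987 -0.0661  0.09  ]
blade centre world [ 0.4966 -0.068   0.1123]
[ 0.0443 -0.0035 -0.0161] [ 0.0889  0.0045 -0.0152] [ 0.0633  0.0005 -0.0156]
```

Call:
{"method": "arm_command", "body": {"plan": [{"dx":0.2,"dy":-0.1,"dz":-0.1,"wx":0.06,"wy":0.02,"wz":0},{"dx":0.1,"dy":0,"dz":0,"wx":0,"wy":0,"wz":0},{"dx":0,"dy":0,"dz":0,"wx":0,"wy":0,"wz":0}]}}

```text
time_s: 16.13
tcp_pos: [0.5015, -0.0659, 0.1961]
eef_rot: [44.3, 89.9, -137.4]
contact_force: [-0.7, -0.2, -0.6]
gripper_width: 0.014
```

```bash
python3 st.py .5015 -.0657 .19 -91.7
```

```text
t 16.1333 p [ 0.5015 -0.0659  0.1961] F [-0.7471 -0.2247 -0.595 ] w 0.014026014665801391
tilt [-0.0007 -0.0006 -1.    ] ydir -91.64034455935014
units d [ 0.3039 -0.0083 -0.0024] w [ 0.013   0.0086 -0.0084]
```

Call:
{"method": "arm_command", "body": {"plan": [{"dx":0.2,"dy":0,"dz":0,"wx":0,"wy":0,"wz":0},{"dx":0.2,"dy":0,"dz":0,"wx":0,"wy":0,"wz":0},{"dx":0.1,"dy":0,"dz":0,"wx":0,"wy":0,"wz":0}]}}

```text
time_s: 16.38
tcp_pos: [0.502, -0.0657, 0.1861]
eef_rot: [156.2, 89.9, -25.4]
contact_force: [-0.0, 0.2, -0.3]
gripper_width: 0.0141
```

```bash
python3 st.py .5015 -.0657 .135 -91.7
```

```text
t 16.3833 p [ 0.502  -0.0657  0.1861] F [-0.0278  0.1625 -0.3442] w 0.014093196113220931
tilt [ 0.0009 -0.0004 -1.    ] ydir -91.60250319424736
units d [2.5535 0.002  0.026 ] w [ 0.0213 -0.0114 -0.005 ]
```

Call:
{"method": "arm_command", "body": {"plan": [{"dx":0.15,"dy":0,"dz":0.03,"wx":0.02,"wy":0,"wz":0},{"dx":0.15,"dy":0,"dz":0,"wx":0,"wy":0,"wz":0},{"dx":0.1,"dy":0,"dz":0,"wx":0,"wy":0,"wz":0}]}}

```text
time_s: 16.63
tcp_pos: [0.5013, -0.0657, 0.1772]
eef_rot: [161.5, 89.9, -20.2]
contact_force: [0.3, -0.9, -1.2]
gripper_width: 0.0136
```

```bash
python3 st.py .5015 -.0657 .135 -91.7
```

```text
t 16.6333 p [ 0.5013 -0.0657  0.1772] F [ 0.3404 -0.8742 -1.2123] w 0.01358415234379679
tilt [ 0.0011 -0.0004 -1.    ] ydir -91.70447746930566
units d [ 2.1124  0.0003 -0.0083] w [-0.001  -0.0136 -0.0046]
```

Call:
{"method": "arm_command", "body": {"plan": [{"dx":0.25,"dy":0,"dz":0,"wx":0,"wy":-0.01,"wz":0},{"dx":0.25,"dy":0,"dz":0,"wx":0,"wy":0,"wz":0},{"dx":0.25,"dy":0,"dz":0,"wx":0,"wy":0,"wz":0},{"dx":0.1,"dy":0,"dz":0,"wx":0,"wy":0,"wz":0}]}}

```text
time_s: 16.97
tcp_pos: [0.5012, -0.0657, 0.1585]
eef_rot: [150.1, 90.0, -31.6]
contact_force: [-0.6, -0.3, -0.9]
gripper_width: 0.0139
```

```bash
python3 st.py .5015 -.0657 .130 -91.7
```

```text
t 16.9667 p [ 0.5012 -0.0657  0.1585] F [-0.6104 -0.2955 -0.88  ] w 0.013884634653203283
tilt [ 0.0004 -0.0003 -1.    ] ydir -91.70770709277707
units d [ 1.4238 -0.0004 -0.0119] w [-0.0017 -0.0053 -0.003 ]
```

Call:
{"method": "arm_command", "body": {"plan": [{"dx":0.3,"dy":0,"dz":0,"wx":0,"wy":0,"wz":0},{"dx":0.3,"dy":0,"dz":0,"wx":0,"wy":0,"wz":0},{"dx":0.3,"dy":0,"dz":0,"wx":0,"wy":0,"wz":0},{"dx":0.2,"dy":0,"dz":0,"wx":0,"wy":0,"wz":0},{"dx":0.1,"dy":0,"dz":0,"wx":0,"wy":0,"wz":0}]}}

```text
time_s: 17.38
tcp_pos: [0.501, -0.0658, 0.1314]
eef_rot: [49.9, 90.0, -131.8]
contact_force: [-0.2, -0.2, -0.4]
gripper_width: 0.0141
```

```bash
python3 st.py .5015 -.0657 .130 -91.7
```

```text
t 17.3833 p [ 0.501  -0.0658  0.1314] F [-0.1748 -0.1861 -0.4278] w 0.014069106567941426
tilt [-0.0004 -0.0005 -1.    ] ydir -91.70878556894625
units d [ 0.0681 -0.0043 -0.0237] w [-0.0019  0.0051 -0.006 ]
```

Call:
{"method": "arm_command", "body": {"plan": [{"dx":0.05,"dy":0,"dz":0,"wx":0,"wy":0,"wz":0},{"dx":0,"dy":0,"dz":0,"wx":0,"wy":0,"wz":0},{"dx":0,"dy":0,"dz":0,"wx":0,"wy":0,"wz":0},{"dx":0,"dy":0,"dz":0,"wx":0,"wy":0,"wz":0},{"dx":0,"dy":0,"dz":0,"wx":0,"wy":0,"wz":0},{"dx":0,"dy":0,"dz":0,"wx":0,"wy":0,"wz":0}]}}

```text
time_s: 17.88
tcp_pos: [0.5012, -0.0658, 0.1301]
eef_rot: [54.9, 90.0, -126.8]
contact_force: [-0.4, 0.4, -0.6]
gripper_width: 0.0139
```

```bash
python3 - <<'E'
from h import *
m,im,d=snap("w6")
im2,d2=r.capture("scene"); a=cv2.resize(im2[180:370,230:400],None,fx=2.8,fy=2.8)
b=cv2.resize(im[130:320,220:420],None,fx=2,fy=2.8); b=cv2.resize(im[130:320,220:360],None,fx=2.2,fy=2.8)
cv2.imwrite("pics/f6.png",np.hstack([a,b])[:,:,::-1])
Rt,p=tool()[:2]
u,v=np.meshgrid(np.arange(290,360),np.arange(215,265)); P=at_depth(m,np.c_[u.ravel(),v.ravel()],d[215:265,290:360].ravel()); T=(P-p)@Rt
k=(T[:,0]>.015)&(T[:,0]<.03)&(abs(T[:,1])<.011); print("collar top z",np.median(P[k,2]))
E
python3 st.py .5015 -.0657 .130 -91.7
```

```text
[ 0.5012 -0.0658  0.1301] 
 [[-0.0005 -0.0297 -0.9996]
 [-0.0007 -0.9996  0.0297]
 [-1.      0.0007  0.0005]] [-0.396   0.3503 -0.6013] 0.013906649116107256 17.8833
collar top z 0.10764989390317979
t 17.9833 p [ 0.5012 -0.0658  0.1301] F [0.3713 0.109  0.0192] w 0.013616901002870755
tilt [-0.0005 -0.0007 -1.    ] ydir -91.7012450160958
units d [ 0.0046 -0.0043 -0.0147] w [-0.0003  0.0064 -0.0085]
```

View pics/f6.png

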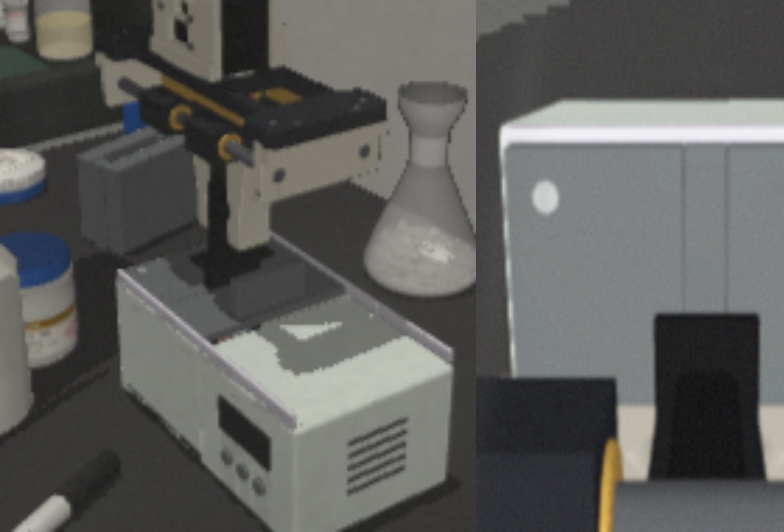

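```bash
python3 -c "
from plant import r
print(r.close_job()); s=r.get_state(); print(s['time_s'],s['tcp_pos'],s['contact_force'],s['gripper_width'])"
```

```text
the job is handed in; nothing more can be done
None
the job is handed in; nothing more can be done
```

I closed the hatch, lifted the narrow black paddle from its holder and lowered its blade through the hatch slot. I handed the job in at about 18 s of the 51 s allowed, still gripping the paddle. The system gave no verdict.

- **Hatch:** I pinched the bar and slid the hatch until the force rose to about 20 N at the stop. I then backed off by about 0.8 mm, which may have moved the hatch slightly but is within the 4 mm limit. The later pictures show it shut.
- **Paddle:** At the last check its collar underside was about 14 mm above the hatch, calculated from depth and arm readings. It was upright to within about 0.1° and gripped at 25 N (set value), with the fingers 13.6–13.9 mm apart on the 14 mm handle. Contact force was under 1 N throughout insertion, so neither the blade nor the collar was pressing on the hatch.
- **Alignment:** The paddle centre was within about 0.5 mm of the slot's measured centre. The camera and the bar pinch disagreed by about 1 mm on the slot's y position; I aimed between them and the blade went in freely.
- **Other objects:** I steered clear of the wide paddle, the yellow look-alike and the bystanders and saw nothing disturbed. I did not re-measure their positions at the end.

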